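# Put a fresh cell in the under-sink leak alarm

### The arm

A 7-joint arm with a two-finger parallel gripper is mounted at the origin on the work surface. World frame = base frame: x ahead of the robot, y to its left, z up, the work surface at z = 0. Lengths are in mm, angles in rad, forces in N, time in s.
With the tool pointing down it reaches from about 425 to 875 mm from the base axis. Payload 8.4 kg.
Tool frame: the origin (TCP) lies on the centre line of the jaws, within the pads' length; the fingertips stand 17 mm ahead of it and the grasp point (between the pads) lies 2 mm behind it (manip.tip_extent is the distance from the TCP to the fingertips, in mm); z points along the fingers, y is the line along which they close (so a half turn about z gives the same grasp; the last joint's range is limited). The gripper opens to 85 mm and grips with 20 to 120 N. Pads are 22 mm wide; open, the fingers measure 114 mm over their backs; the gripper's body (76 mm by 85 mm) begins 54 mm behind the grasp point. The pads swing forward as they close: fully open they stand 13 mm farther back than shut.
Start: joints at [-1.343, 0.333, 0.04, 1.465, -0.013, 1.343, -0.059], TCP at [208.66, 615.57, 248.308] pointing down, gripper open.
Joint ranges: [-2.58, 2.58], [-0.38, 2.09], [-1.3, 1.39], [0.25, 2.4], [-1.5, 4.64], [0.08, 2.09], [-2.65, 2.65]. Speed limits (rad/s): [2.22, 2.22, 2.79, 2.79, 3.14, 3.14, 3.14].

### API

Orientations are given as [roll, pitch, yaw] about the fixed x, y, z axes, in that order (R = Rz(yaw) Ry(pitch) Rx(roll)).
In Python, from workcell import manip gives the robot as it stands.
- The arm moves only by the tool carry_out, never from a script. Its argument "moves" is text: rows parted by semicolons, each of 6 numbers parted by spaces: the shift along the tool's x, y, z in cm, then the turn, a rotation vector about the tool's x, y, z in rad. In form: x y z rx ry rz; .... A call has 1 to 20 rows; each row is the pose to reach, as a shift and turn from the pose commanded when the call began, along the tool's axes at that moment; what a row does not reach only later rows make up. A row lasts 1/10 s, in which the tool goes at most 50 mm and 8.59 degrees, less where a joint would pass 70% of its speed; a pose out of reach is approached as far as the arm can. A call with a gripper value outside its range is refused whole. "jaw" is the finger opening in cm, from 0 to 8.54, set as the call begins (left out, the last holds). The fingers move at their own pace and stop on an object; "grip_force" is the grip in N (left out, the last holds). Time passes only in rows, so rows that repeat a pose let the fingers close. It gives the time, the measured TCP pose, the force, the opening and the grip force at its end, in the units of the state.
- manip.state(): the state, without advancing time (a new reading comes with each control period).
- manip.snapshot(name): name is "scene" or "side" or "wrist"; returns (picture, depth): 384x512x3 uint8, blue, green, red; 384x512 float32, mm along the optical axis (not along the pixel's ray), 0 where there is no reading.
- manip.get_calibration(name): a dict with "vertical_fov" (degrees; the focal length in pixels is half the picture's height over the tangent of half this angle, whatever the lens; pixels are square), "cx", "cy" (the principal point, pixels), "rvec" (rotation vector, rad) and "tvec" (3), from world to camera coordinates, as OpenCV has them. Camera axes: x right, y down, z forward; pixel columns grow to the right and rows downward; lengths in mm; the calibration is good to about 2 mm. A picture is of the moment at which its call begins: read the wrist's pose just before it. get_calibration takes no time and is no camera call; for the wrist camera it gives the pose at the moment of the call.
- manip.finish_job(): hands the job in; it is judged then, once.
The state is a dict: "t": time; "qpos": joint angles; "joint_vel": joint speeds; "joint_efforts": joint torques, N m; "eef_pos": TCP position; "tool_rot": TCP orientation; "force": force on the tool from outside, world axes, zero at the start; "wrist_torque": the same for the moment, N m; "finger_gap": opening from 0.0 (shut) to 1.0 (fully open); "finger_force": force on a finger pad.
Only numpy, scipy, OpenCV 4.12 (cv2) and the standard library are available. Lean on these libraries where they do the work, as an engineer would, in place of code of your own. Each camera call takes 0.05 s, during which the arm holds its last target. There are 200 camera calls.

### The job

Fit the large cell into the leak alarm's bay: flat end against the coil spring, press it back and roll its nub end down past the retaining lip so that it lies level in the groove, held by the spring. Then slide the hood fully shut over it, and only then turn the ring on the hood clockwise about a quarter turn until it clicks locked. Let go, and leave the small cell, bowl, mug and soap bottle alone.

Things in the scene. Friction and masses are not known exactly. Their poses are not given: they have to be found in the camera images.
- alarm: Leak alarm, a grey plate fixed on the worktop. Origin: on the worktop under the cell seat's centre; x along the groove to the spring, y to the parked hood. In mm: plate x -55..62, y -30..100, top z 10. Groove along x, at y -14..14, floor z 4. The spring's black block: x 47..60, y -20..20, up to z 38
- seat (a point): Centre of the seated cell, 20.5 mm above the alarm's origin, axes as the alarm's. Seated, the cell lies along x in the groove, nub-end face against the lip at x = -29 mm (the nub itself reaches out over the lip), flat end at x = +29 mm, keeping the spring pressed 4 mm
- lip (a point): Retaining lip: a black block that ends the groove, alarm x -55 to -29, y -20 to 20 mm, flat top 14 mm above the worktop (10 above the groove's floor). This point: middle of its upper edge on the spring's side (x -29, y 0, z 14), axes as the alarm's
- spring_face (a point): Centre of the steel contact disc (24 mm across, facing alarm -x, centre 18.5 mm above the worktop) on the coil spring; free at alarm x = +25, moves to +x when pressed
- spring (a joint): Travel of the spring's disc: 0 free, up to 0.016 m pressed; 1 N at first contact, then 0.5 N per mm
- hood (a joint): Slide of the white hood: 0 shut over the bay, 0.068 m fully open (parked at alarm +y); 1.5 N of friction, stays where left. Hood: 110 mm along x (alarm x -50 to 60), 50 mm along y, walls 11 to 45 mm above the worktop, front (alarm -y side) open, roof's underside at 41 mm: it clears a seated cell, not one that sits on the lip
- hood_back (a point): Middle of the outer face of the hood's back wall, which looks to alarm +y, 26 mm above the worktop; at alarm y = 26 mm when shut, 94 mm when fully open. Push it towards alarm -y to shut the hood
- ring (a joint): Turn of the black bayonet ring on the hood's roof: grows clockwise seen from above, 0 unlocked stop, 1.57 rad locked stop. About 0.05 N m to turn, stays where left; between 1.0 and 1.5 rad it rides over a spring detent (up to 0.1 N m) and past 1.25 rad it clicks on to the locked stop
- ring_grip (a point): On the ring's axis, in the middle of its upright grip bar, 61 mm above the worktop. The bar is 40 mm long (along this point's x), 12 mm thick (y), from 51 to 71 mm above the worktop, on a round foot 42 mm across; the point turns with the ring, and its z is up
- cell: The large cell: a black cylinder with a brass band round its nub end, 33 mm across, body 58 mm long, about 0.14 kg, lying in one of the tray's two places. Origin: centre of its body; its x is the axis, towards the nub (it may be rolled about x)
- cell_nub (a point): Tip of the large cell's brass nub (10 mm across, sticks out 3 mm), 32 mm from the cell's centre
- cell_flat (a point): Centre of the large cell's flat end, 29 mm from its centre
- small_cell: A smaller cell of the same look, 26 mm across and 47 mm long, in the tray's other place; not needed. Origin: its centre
- tray: Fixed plywood tray, 96 x 160 x 4 mm, origin under its centre, x along the cells; two places 84 mm apart (y = -42, +42 mm), each between ribs 36 mm apart and end stops at x = +-42 mm, all up to 10 mm above the worktop. A cell's lower side rests 4 mm above the worktop. The nubs point to tray +x
- bowl: Steel bowl, 100 mm across, 45 mm high, origin under its centre
- mug: White mug, 80 mm across, 90 mm high, origin under its centre
- soap: Soap bottle, 62 mm across, 190 mm high, origin under its centre
Things that resemble listed ones, but are neither listed nor needed, are in the scene too. What is shaped like the alarm but blue or orange is not meant.

How it is judged (in metres and radians):
On the way, in this order (a step that is already met when the one before it is completed fails the run):
1. the large cell presses the spring back (over 3 mm) while its nub end is still above its seated height (over 4 mm) (value of joint spring above 0.003 m and contact force between cell and spring above 1 N and z of cell_nub in the frame of seat above 0.004 m).
2. the large cell lies level in the groove behind the lip, nub to the lip, held by the spring (z of cell in the frame of seat below 0.0025 m and angle between the x axis of cell and the x axis of alarm, either way round below 0.07 rad and x of cell_nub in the frame of seat below -0.0295 m and value of joint spring above 0.0025 m), for 0.2 s.
3. the hood is shut (within 3 mm) (value of joint hood below 0.003 m), for 0.1 s.
4. the ring is turned to its locked stop (past 1.45 rad) (value of joint ring above 1.45 rad), for 0.1 s.
At the end, for the whole second after the job is handed in: Large cell at rest in the groove behind the lip: within 4 mm sideways, 2.5 mm in height and 4 degrees of the seat, nub at the lip, spring kept pressed over 2.5 mm; hood shut within 3 mm; ring past 1.45 rad (horizontal distance between cell and seat below 0.004 m and z of cell in the frame of seat between -0.0025 and 0.0025 m and angle between the x axis of cell and the x axis of alarm, either way round below 0.07 rad and x of cell_nub in the frame of seat below -0.0275 m and value of joint spring above 0.0025 m and value of joint hood below 0.003 m and value of joint ring above 1.45 rad and linear speed of cell below 0.02 m/s); the robot touches nothing.
It fails at once if the small cell is moved more than 20 mm (distance of small_cell from where it was at the start of the episode above 0.02 m).
It fails at once if the bowl, mug or soap bottle is moved more than 20 mm or tipped (distance of any of bowl, mug, soap from where it was at the start of the episode above 0.02 m or angle between any of soap, mug's own z axis and vertical above 0.3 rad).
It fails at once if the ring is turned to lock while the hood is open (value of joint hood above 0.006 m and value of joint ring above 1.28 rad).
It also fails if it takes over 61 s, if anything falls off the work surface, if the arm or the gripper's body presses on something with over 40 N, if the wrist force passes 120 N, or if a joint passes its speed limit or range.

## Working session

There is one attempt and no reset: what is moved stays moved. The work goes in short steps, Python scripts to look and compute and a tool call to move; the robot and the scene stay as the last step left them, time stands still between calls to the robot, and variables do not carry over. Pictures are saved under pics/ and viewed, at most 10 in all, crops included, and the job is handed in when it is done.

Besides the shell and the picture viewer there is one more tool, called after ">>>" as name(argument=value, ...), one argument or row to a line, values as JSON. carry_out: Moves the arm, as the interface text tells. Its arguments: {"type":"object","properties":{"moves":{"type":"string"},"jaw":{"type":"number"},"grip_force":{"type":"number"}},"required":["moves"]}

```bash
mkdir -p pics; ls; cat > h.py <<'E'
import numpy as np, cv2
from scipy.spatial.transform import Rotation as R
from workcell import manip
def snap(n):
    c=manip.get_calibration(n); im,d=manip.snapshot(n)
    f=im.shape[0]/2/np.tan(np.radians(c["vertical_fov"])/2)
    return im,d,dict(f=f,cx=c["cx"],cy=c["cy"],R=cv2.Rodrigues(np.array(c["rvec"],float))[0],t=np.array(c["tvec"],float).ravel())
def cloud(d,c):
    v,u=np.mgrid[:d.shape[0],:d.shape[1]]
    p=np.stack([(u-c["cx"])/c["f"]*d,(v-c["cy"])/c["f"]*d,d],-1)
    w=(p-c["t"])@c["R"]; w[d<=0]=np.nan; return w
def proj(P,c):
    q=np.atleast_2d(P)@c["R"].T+c["t"]; return q[:,:2]/q[:,2:]*c["f"]+[c["cx"],c["cy"]]
E
python3 - <<'E'
from h import *
for n in("scene","side","wrist"):
    im,d,c=snap(n); cv2.imwrite(f"pics/{n}.png",im); np.savez(f"{n}.npz",im=im,d=d,**c)
    print(n,c["cx"],c["cy"],c["f"],-c["R"].T@c["t"], manip.get_calibration(n).keys(),(d>0).mean())
a=[cv2.imread(f"pics/{n}.png") for n in("scene","side","wrist")]
s=manip.state();print({k:np.round(v,3) for k,v in s.items()})
E
```

```text
pics
scene 252.06465800132122 188.67115964143974 461.57354189443436 [ 908.87591375 -541.96039775 1031.6200365 ] dict_keys(['vertical_fov', 'cx', 'cy', 'rvec', 'tvec']) 0.9960225423177084
side 249.73870125458546 188.55735662560994 375.422833342768 [  70.99871458 -465.43844744  782.00050262] dict_keys(['vertical_fov', 'cx', 'cy', 'rvec', 'tvec']) 0.9961344401041666
wrist 258.5147146733684 195.17247814793137 290.6195204136136 [139.54597124 637.5564083  373.90763406] dict_keys(['vertical_fov', 'cx', 'cy', 'rvec', 'tvec']) 0.9957021077473959
{'t': np.float64(0.15), 'qpos': array([-1.343,  0.334,  0.04 ,  1.466, -0.013,  1.343, -0.059]), 'joint_vel': array([ 0.001, -0.001, -0.002, -0.003, -0.   , -0.001,  0.001]), 'joint_efforts': array([ 2.0000e-03, -6.5904e+01,  1.3670e+00, -4.0587e+01,  1.7000e-02,
        1.0000e-02, -0.0000e+00]), 'eef_pos': array([208.579, 615.264, 247.627]), 'tool_rot': array([-3.14 ,  0.   ,  2.815]), 'force': array([-0.177,  0.474, -0.535]), 'wrist_torque': array([-0.054,  0.018, -0.018]), 'finger_force': np.float64(0.0), 'finger_gap': np.float64(1.002)}
```

View pics/scene.png

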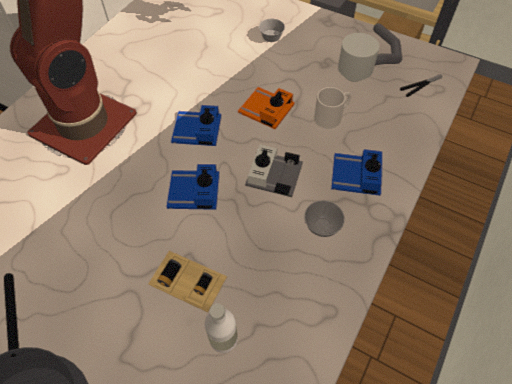

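View pics/side.png

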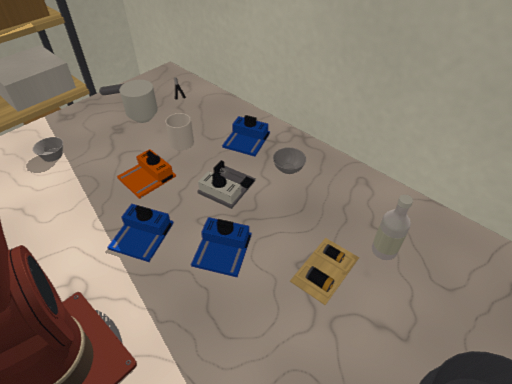

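The scene view shows the grey alarm with its white parked hood at (272,170). The look-alikes are blue at (197,127), (194,188) and (358,172), and orange at (267,107). In the tray, the cells are at (168,271), which looks larger, and (205,283). In the side view the alarm is at (226,184) and the cells are at (320,278), the larger, and (335,253). The mug is at (330,107), the bowl at (325,218) and the soap at (221,328).

```bash
cat >> h.py <<'E'
def load(n):
    z=np.load(n+".npz"); return z["im"],z["d"],{k:z[k] for k in("f","cx","cy","R","t")}
E
python3 - <<'E'
from h import *
pts={"scene":dict(alarm=(272,170),tray=(188,280),cellA=(168,271),cellB=(205,283),bowl=(325,218),mug=(330,107),soap=(221,328),b1=(197,127),b2=(194,188),b3=(358,172),o=(267,107)),
"side":dict(alarm=(226,184),cellA=(320,278),cellB=(335,253))}
for n in pts:
    im,d,c=load(n); w=cloud(d,c)
    for k,(u,v) in pts[n].items(): print(n,k,np.round(w[v,u]))
crops=[]
for n,(x0,x1,y0,y1) in {"scene":(135,315,135,315),"side":(190,370,150,330)}.items():
    im,d,c=load(n); crops.append(cv2.resize(im[y0:y1,x0:x1],(400,400),interpolation=cv2.INTER_CUBIC))
cv2.imwrite("pics/crop1.png",np.hstack(crops))
E
```

```text
scene alarm [577. 118.   9.]
scene tray [ 555. -258.    4.]
scene cellA [ 513. -271.   37.]
scene cellB [ 601. -251.   27.]
scene bowl [765.  54.   4.]
scene mug [640. 334.  89.]
scene soap [ 713. -345.  140.]
scene b1 [332. 124.  43.]
scene b2 [423. -35.   8.]
scene b3 [783. 226.  10.]
scene o [467. 288.  42.]
side alarm [561.  91.  42.]
side cellA [ 503. -273.   34.]
side cellB [ 588. -257.   26.]
```

View pics/crop1.png

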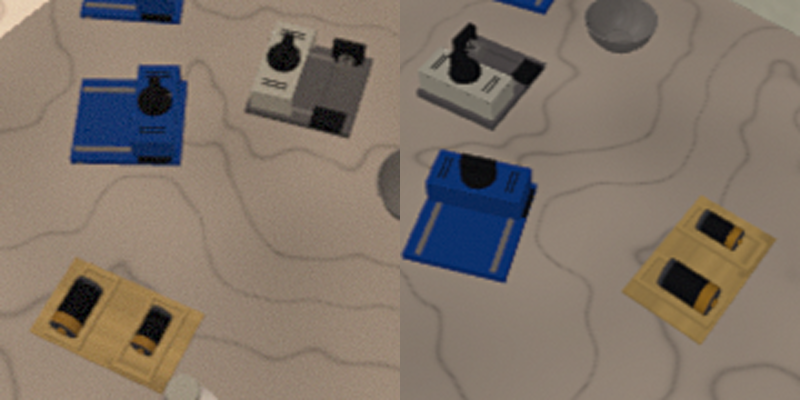

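The crop confirms the large cell is on the left of the tray. It is bigger, its top is at z≈37, and its brass nub points down in the picture. The alarm's spring block is at its upper right, the lip at its lower right, and the hood is parked to the left.

```bash
python3 - <<'E'
from h import *
print(manip.tip_extent, [a for a in dir(manip) if a[0]!='_'])
for n in("scene","side"):
    im,d,c=load(n); w=cloud(d,c)
    for k,ctr in dict(A=(510,-272),B=(597,-254)).items():
        m=(np.hypot(w[...,0]-ctr[0],w[...,1]-ctr[1])<40)&(w[...,2]>16)
        p=w[m]; hsv=cv2.cvtColor(im,cv2.COLOR_BGR2HSV)[m]
        br=(hsv[:,2]>110)&(hsv[:,1]>80)
        q=p[:,:2]-p[:,:2].mean(0); e,v=np.linalg.eigh(q.T@q); ax=v[:,1]
        if br.any() and (p[br].mean(0)[:2]-p[:,:2].mean(0))@ax<0: ax=-ax
        s=q@ax; print(n,k,m.sum(),br.sum(),p.mean(0).round(1),np.nanmax(p[:,2]).round(1),"len",np.ptp(s).round(1),"nub dir deg",np.degrees(np.arctan2(ax[1],ax[0])).round(1))
    # alarm points: plate-level z 7..13 & hood top z 42..50 near alarm
    near=np.hypot(w[...,0]-560,w[...,1]-105)<110
    for lo,hi in((7,13),(34,41),(42,49),(60,75)):
        m=near&(w[...,2]>lo)&(w[...,2]<hi); 
        if m.sum()>4:
            r=cv2.minAreaRect(w[m][:,:2].astype(np.float32)); print(n,lo,hi,m.sum(),np.round(r[0],1),np.round(r[1],1),round(r[2],1))
im,d,c=load("wrist"); print("cam fwd in world",c["R"][2].round(3),"cam right",c["R"][0].round(3))
E
```

```text
17.0 ['Unreachable', 'finish_job', 'get_calibration', 'snapshot', 'state', 'tip_extent']
scene A 378 75 [ 516.4 -271.1   32.2] 41.3 len 63.0 nub dir deg -87.4
scene B 241 47 [ 597.5 -252.6   26.9] 34.9 len 50.8 nub dir deg -86.3
scene 7 13 659 [586.4 114.5] [129.6 119.5] 12.4
scene 34 41 88 [585.3 115.9] [138.9  75.8] 84.3
scene 42 49 426 [580.5 114. ] [106.6 112.3] 11.7
scene 60 75 79 [553.  108.4] [12.4 42.6] 8.8
side A 393 67 [ 503.  -271.7   31.3] 39.8 len 60.8 nub dir deg -83.9
side B 206 31 [ 587.  -253.    25.8] 31.7 len 49.7 nub dir deg -83.0
side 7 13 340 [582.5 111.5] [134.1 114.4] 11.5
side 34 41 132 [579.7 114.2] [116.1 112.7] 12.6
side 42 49 366 [548.5 106.9] [ 53.  109.5] 12.4
side 60 75 82 [548.2 106.8] [13.9 40.3] 7.9
cam fwd in world [ 0.27  -0.093 -0.958] cam right [ 0.321  0.947 -0.002]
```

>>> carry_out(
  moves="-52.3 -35.6 0 0 0 1.036;-52.3 -35.6 0 0 0 1.036;-52.3 -35.6 0 0 0 1.036;-52.3 -35.6 0 0 0 1.036;-52.3 -35.6 0 0 0 1.036;-52.3 -35.6 0 0 0 1.036;-52.3 -35.6 0 0 0 1.036;-52.3 -35.6 0 0 0 1.036;-52.3 -35.6 0 0 0 1.036;-52.3 -35.6 0 0 0 1.036;-52.3 -35.6 0 0 0 1.036;-52.3 -35.6 0 0 0 1.036;-52.3 -35.6 0 0 0 1.036;-52.3 -35.6 0 0 0 1.036;-52.3 -35.6 0 0 0 1.036;-52.3 -35.6 0 0 0 1.036;-52.3 -35.6 0 0 0 1.036",
)

```text
t: 1.85
eef_pos: [589.1, 112.1, 248.2]
tool_rot: [-3.141, -0.001, 1.781]
force: [-0.0, 0.3, 0.4]
finger_gap: 1.005
finger_force: 0.0
```

```bash
python3 - <<'E'
from h import *
s=manip.state(); print(s["t"],s["eef_pos"].round(1),s["tool_rot"].round(3),s["qpos"].round(2))
n="wrist"; im,d,c=snap(n); np.savez("w_alarm.npz",im=im,d=d,**c); cv2.imwrite("pics/w_alarm.png",im)
w=cloud(d,c)
near=np.hypot(w[...,0]-584,w[...,1]-113)<115
for lo,hi in((8,12),(12.5,16),(36,40),(43,47),(68,74)):
    m=near&(w[...,2]>lo)&(w[...,2]<hi)
    if m.sum()>4:
        r=cv2.minAreaRect(w[m][:,:2].astype(np.float32)); print(lo,hi,m.sum(),np.round(r[0],1),np.round(r[1],1),round(r[2],1),np.median(w[m][:,2]))
E
```

```text
1.85 [589.1 112.1 248.2] [-3.141e+00 -1.000e-03  1.781e+00] [-0.72  0.25  0.55  1.62 -0.13  1.31  0.06]
8 12 2857 [583.5 113.1] [129.4 117.5] 12.7 10.862135644693742
12.5 16 738 [585.1 113.5] [121.7 118.8] 14.0 14.626969098694278
36 40 393 [589.8 165.8] [73.4 13. ] 13.1 38.69760842349802
43 47 2712 [549.8 106.6] [ 50.3 109.7] 12.6 45.85900513362527
68 74 420 [549.9 107.1] [12.2 39.7] 7.8 72.0965371812562
```

View pics/w_alarm.png

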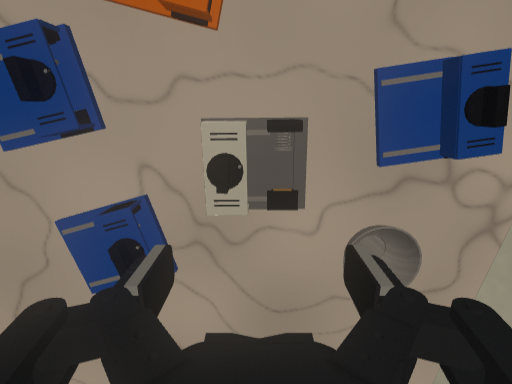

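The wrist view shows the alarm at (255,165): hood on the left, spring block at the top (285,126), lip block at the bottom (283,200), and the ring bar along alarm x.

>>> carry_out(
  moves="-35.9 -15.8 4 0 0 0;-35.9 -15.8 4 0 0 0;-35.9 -15.8 4 0 0 0;-35.9 -15.8 4 0 0 0;-35.9 -15.8 4 0 0 0;-35.9 -15.8 4 0 0 0;-35.9 -15.8 4 0 0 0;-35.9 -15.8 4 0 0 0;-35.9 -15.8 4 0 0 0;-35.9 -15.8 4 0 0 0;-35.9 -15.8 4 0 0 0;-35.9 -15.8 4 0 0 0",
)

```text
t: 3.1
eef_pos: [510.1, -271.5, 208.4]
tool_rot: [3.141, -0.0, 1.782]
force: [0.7, 0.4, -0.2]
finger_gap: 1.0
finger_force: 0.0
```

```bash
python3 - <<'E'
from h import *
s=manip.state(); print(s["t"],s["eef_pos"].round(1),s["tool_rot"].round(3),s["qpos"].round(2))
im,d,c=snap("wrist"); np.savez("w_cell.npz",im=im,d=d,**c); cv2.imwrite("pics/w_cell.png",im)
w=cloud(d,c)
z=lambda lo,hi,ctr,r:(np.hypot(w[...,0]-ctr[0],w[...,1]-ctr[1])<r)&(w[...,2]>lo)&(w[...,2]<hi)
for k,ctr in dict(A=(508,-272),B=(592,-253)).items():
    m=z(20,45,ctr,45); p=w[m]; r=cv2.minAreaRect(p[:,:2].astype(np.float32)); print(k,m.sum(),np.round(r[0],1),np.round(r[1],1),round(r[2],1),np.percentile(p[:,2],[50,90,98]).round(1))
m=z(3,12,(550,-262),115); r=cv2.minAreaRect(w[m][:,:2].astype(np.float32)); print("tray",m.sum(),r)
E
```

```text
3.1 [ 510.1 -271.5  208.4] [ 3.141 -0.     1.782] [-0.24  0.26  0.77  1.73 -0.19  1.23  0.79]
A 1649 [ 509.8 -270. ] [33.4 58.2] 4.6 [35.8 38.1 38.8]
B 1013 [ 592.2 -253.5] [26.1 49.9] 4.2 [29.1 31.2 31.8]
tray 8489 ((551.67578125, -267.69677734375), (199.96868896484375, 208.40191650390625), 44.92271041870117)
```

View pics/w_cell.png

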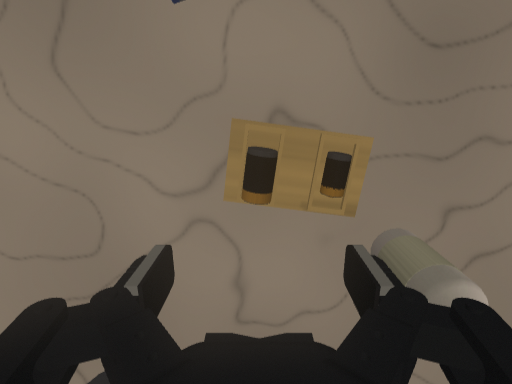

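The wrist view shows the large cell at (260,175), nub towards the image bottom, and the small cell at (337,175). Next I descend onto the large cell.

>>> carry_out(
  moves="0.15 0 13 0 0 0.131;0.15 0 13 0 0 0.131;0.15 0 13 0 0 0.131;0.15 0 13 0 0 0.131;0.15 0 14 0 0 0.131;0.15 0 15 0 0 0.131;0.15 0 16 0 0 0.131;0.15 0 17 0 0 0.131;0.15 0 17.6 0 0 0.131;0.15 0 18 0 0 0.131;0.15 0 18 0 0 0.131;0.15 0 18 0 0 0.131",
  jaw=5.2,
)

```text
t: 4.35
eef_pos: [509.0, -272.1, 28.5]
tool_rot: [3.142, 0.0, 1.648]
force: [-0.3, 0.6, 0.1]
finger_gap: 0.612
finger_force: 0.0
```

>>> carry_out(
  moves="0 0 0 0 0 0;0 0 0 0 0 0;0 0 0 0 0 0;0 0 0 0 0 0;0 0 0 0 0 0;0 0 0 0 0 0",
  jaw=2.6,
  grip_force=60,
)

```text
t: 4.95
eef_pos: [509.5, -272.2, 29.0]
tool_rot: [3.14, 0.0, 1.648]
force: [0.8, 0.6, 5.9]
finger_gap: 0.364
finger_force: 59.2
```

>>> carry_out(
  moves="0 0 -4 0 0 0;0 0 -9 0 0 0;0 0 -12.1 0 0 0;37.2 14 -12.1 0 0 -0.144;37.2 14 -12.1 0 0 -0.144;37.2 14 -12.1 0 0 -0.144;37.2 14 -12.1 0 0 -0.144;37.2 14 -12.1 0 0 -0.144;37.2 14 -12.1 0 0 -0.144;37.2 14 -12.1 0 0 -0.144;37.2 14 -12.1 0 0 -0.144;37.2 14 -12.1 0 0 -0.144;37.2 14 -12.1 0 0 -0.144;37.2 14 -12.1 0 0 -0.144",
)

```text
t: 6.35
eef_pos: [619.6, 108.3, 149.0]
tool_rot: [-3.141, 0.001, 1.79]
force: [-1.1, -0.1, -2.4]
finger_gap: 0.362
finger_force: 60.3
```

```bash
python3 - <<'E'
from h import *
s=manip.state(); print(s["t"],s["eef_pos"].round(1),s["tool_rot"].round(3),s["qpos"].round(2),s["finger_gap"])
Rt=R.from_euler("xyz",s["tool_rot"]).as_matrix(); T=s["eef_pos"]
out=[]
for n in("wrist","scene","side"):
    im,d,c=snap(n); np.savez("g_"+n+".npz",im=im,d=d,**c)
    w=cloud(d,c); p=(w-T)@Rt   # tool coords
    u,v=proj(T,c)[0].astype(int); print(n,u,v)
    S=60 if n!="wrist" else 130
    u=np.clip(u,S,511-S); v=np.clip(v,S,383-S)
    out.append(cv2.resize(im[v-S:v+S,u-S:u+S],(260,260),interpolation=cv2.INTER_CUBIC))
    hsv=cv2.cvtColor(im,cv2.COLOR_BGR2HSV)
    near=(abs(p[...,0])<45)&(abs(p[...,1])<15)&(p[...,2]>-12)&(p[...,2]<30)
    q=p[near]
    if len(q): print(n,near.sum(),"tool x range",np.percentile(q[:,0],[0,1,50,99,100]).round(1),"y",np.percentile(q[:,1],[1,50,99]).round(1),"z",np.percentile(q[:,2],[1,50,99]).round(1))
    br=near&(hsv[...,1]>90)&(hsv[...,2]>90)
    if br.sum()>3: print(" brass",br.sum(),p[br].mean(0).round(1),p[br].min(0).round(1),p[br].max(0).round(1))
cv2.imwrite("pics/grip.png",np.hstack(out))
E
```

```text
6.35 [619.6 108.3 149. ] [-3.141e+00  1.000e-03  1.790e+00] [-0.71  0.4   0.59  1.66 -0.24  1.15  0.17] 0.3621618641529385
wrist 259 261
wrist 7758 tool x range [-27.6 -25.3   9.2  31.4  31.7] y [-14.6  -0.2  14.8] z [-9.7 -6.7 18.2]
 brass 1201 [-19.9  -0.2  -6.4] [-26.8 -15.   -9.9] [-13.6  14.8   2.4]
scene 286 146
scene 274 tool x range [-30.9 -30.1 -12.   29.9  34.1] y [-13.9   0.4  14.6] z [-11.   -4.9  20. ]
 brass 60 [-21.9   1.2  -3.2] [-30.9 -14.1 -10.3] [-13.4  14.6  13.9]
side 235 141
side 124 tool x range [-30.  -29.9 -20.4  29.7  31.2] y [-14.6  -3.6  14.9] z [-10.5  -3.1  22.1]
 brass 40 [-21.9  -5.7  -2.1] [-30.  -15.   -9.2] [-14.2   5.7  14.5]
```

View pics/grip.png

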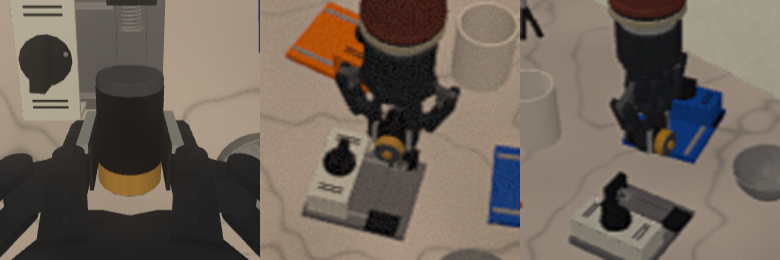

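The cell is held nub-back, flat end towards the spring, about 2 mm ahead of the TCP. Before insertion I check the bay's lateral position from this nearer view.

```bash
python3 - <<'E'
from h import *
O=np.array([618.3,117.1,0]); a=np.radians(102.65); A=np.array([[np.cos(a),np.sin(a),0],[-np.sin(a),np.cos(a),0],[0,0,1]])
for n in("w_alarm","g_wrist","scene","side"):
    im,d,c=load(n); p=(cloud(d,c)-O)@A.T
    def rep(k,x,y,z):
        m=np.all([(p[...,i]>r[0])&(p[...,i]<r[1]) for i,r in enumerate((x,y,z))],0); q=p[m]
        if len(q)>5: print(n,k,len(q),"x",np.percentile(q[:,0],[1,99]).round(1),"y",np.percentile(q[:,1],[1,99]).round(1),"z",np.median(q[:,2]).round(1))
    rep("block",(35,75),(-35,35),(33,45)); rep("lip",(-65,-20),(-35,35),(12.7,20)); rep("groove",(-20,20),(-25,25),(0,8)); rep("hood",(-60,75),(30,105),(43,49)); rep("bar",(-40,60),(30,105),(64,78))
# cell tilt in hand
s=manip.state(); Rt=R.from_euler("xyz",s["tool_rot"]).as_matrix(); im,d,c=load("g_wrist"); p=(cloud(d,c)-s["eef_pos"])@Rt
m=(abs(p[...,1])<2)&(p[...,2]<0)&(p[...,2]>-14)&(p[...,0]>-24)&(p[...,0]<29); print(np.polyfit(p[m][:,0],p[m][:,2],1))
E
```

```text
w_alarm block 427 x [47.4 60.4] y [-19.2  20.1] z 38.8
w_alarm lip 622 x [-54.6 -28.5] y [-19.4  31.1] z 14.9
w_alarm groove 656 x [-19.5  19.8] y [-13.9  12.9] z 4.9
w_alarm hood 2974 x [-49.3  59.3] y [44.3 93.4] z 46.0
w_alarm bar 440 x [-14.2  25. ] y [61.7 75.2] z 72.1
g_wrist block 864 x [47.7 60. ] y [-19.7  19.8] z 38.8
g_wrist groove 941 x [-10.9  19.3] y [-13.5  14. ] z 4.9
g_wrist hood 5778 x [-48.5  59.4] y [44.  93.2] z 45.9
g_wrist bar 1030 x [-14.1  25.2] y [61.4 75.6] z 71.9
scene block 66 x [46.6 62.6] y [-22.   16.6] z 37.6
scene lip 115 x [-55.5 -28. ] y [-26.   30.2] z 14.5
scene groove 132 x [-19.3  19.8] y [-22.4  17.8] z 4.7
scene hood 385 x [-49.3  60. ] y [41.  90.1] z 45.5
scene bar 71 x [-15.3  25.7] y [58.5 73.1] z 70.8
side block 54 x [47.5 61.9] y [-18.9  20.9] z 37.3
side lip 64 x [-53.4 -28.7] y [-18.5  20.5] z 14.0
side groove 87 x [-19.6  19.3] y [-19.1   9.7] z 4.0
side hood 317 x [-48.5  59.7] y [45.1 95.6] z 44.8
side bar 68 x [-14.3  24.9] y [63.3 78.2] z 70.0
[ 4.95210241e-03 -8.35875330e+00]
```

>>> carry_out(
  moves="-0.41 0.08 3 0 -0.13 0;-0.41 0.08 6 0 -0.25 0;-0.41 0.08 8 0 -0.25 0;-0.41 0.08 9 0 -0.25 0;-0.41 0.08 9.8 0 -0.25 0;-0.41 0.08 10.4 0 -0.25 0;-0.41 0.08 10.8 0 -0.25 0;-0.41 0.08 11.1 0 -0.25 0;-0.41 0.08 11.1 0 -0.25 0;-0.41 0.08 11.1 0 -0.25 0",
)

```text
t: 7.5
eef_pos: [621.8, 105.8, 38.7]
tool_rot: [3.141, 0.25, 1.791]
force: [0.5, -0.2, -1.5]
finger_gap: 0.365
finger_force: 60.3
```

```bash
cat >> h.py <<'E'
O=np.array([618.3,117.1,0]); _a=np.radians(102.65); A=np.array([[np.cos(_a),np.sin(_a),0],[-np.sin(_a),np.cos(_a),0],[0,0,1]])
def tcp():
    s=manip.state(); Rt=R.from_euler("xyz",s["tool_rot"]).as_matrix()
    print("t",round(s["t"],2),"tcp in alarm",(A@(s["eef_pos"]-O)).round(1),"F alarm",(A@s["force"]).round(1),"tool x in alarm",(A@Rt[:,0]).round(3),"gap",round(s["finger_gap"],3))
    return s,Rt
E
python3 - <<'E'
from h import *
s,Rt=tcp()
im,d,c=snap("wrist"); p=(cloud(d,c)-s["eef_pos"])@Rt
m=(abs(p[...,1])<2)&(p[...,2]<0)&(p[...,2]>-14)&(p[...,0]>-24)&(p[...,0]<29); print(np.polyfit(p[m][:,0],p[m][:,2],1))
o=[im]
im,d,c=snap("side"); u,v=proj(s["eef_pos"],c)[0].astype(int); o.append(cv2.resize(im[v-48:v+48,u-36:u+36],(288,384)))
cv2.imwrite("pics/pre.png",np.hstack(o))
E
```

```text
t 7.5 tcp in alarm [-11.8  -1.   38.7] F alarm [-0.3 -0.5 -1.5] tool x in alarm [ 0.969 -0.    -0.247] gap 0.365
[ 3.18077742e-03 -8.47256933e+00]
```

View pics/pre.png

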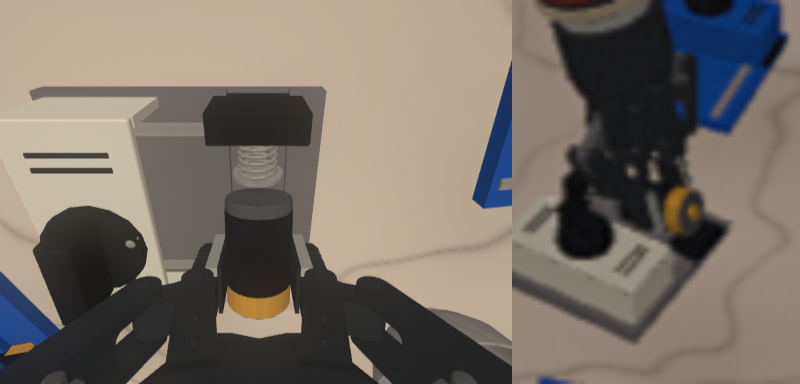

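The wrist view shows the cell tilted in front of the spring disc at (257,175), in line with the groove. Next I press.

>>> carry_out(
  moves="0.3 -0.08 -0.02 0 0 0;0.6 -0.08 -0.06 0 0 0;0.9 -0.08 -0.11 0 0 0;1.2 -0.08 -0.16 0 0 0;1.5 -0.08 -0.2 0 0 0;1.7 -0.08 -0.24 0 0 0;1.87 -0.08 -0.26 0 0 0;1.87 -0.08 -0.26 0 0 0;1.87 -0.08 -0.26 0 0 0",
)

```text
t: 8.5
eef_pos: [616.9, 122.7, 36.7]
tool_rot: [3.142, 0.251, 1.791]
force: [-0.3, -5.8, 2.8]
finger_gap: 0.359
finger_force: 60.6
```

```bash
python3 - <<'E'
from h import *
s,Rt=tcp()
im,d,c=snap("wrist"); p=(cloud(d,c)-s["eef_pos"])@Rt
m=(abs(p[...,1])<2)&(p[...,2]<0)&(p[...,2]>-14)&(p[...,0]>-24)&(p[...,0]<29); print(np.polyfit(p[m][:,0],p[m][:,2],1),np.percentile(p[m][:,0],[0,100]))
cv2.imwrite("pics/press.png",im)
E
```

```text
t 8.5 tcp in alarm [ 5.8  0.1 36.7] F alarm [-5.6  1.5  2.8] tool x in alarm [ 0.969 -0.001 -0.249] gap 0.359
[-0.00969968 -8.47738882] [-23.67987934  28.98517977]
```

The force matches about 9 mm of spring travel, and the nub is still raised. Now I roll it down past the lip.

>>> carry_out(
  moves="0.1 0 -0.025 0 0 0;-0.03 0 0.13 0 0.05 0;-0.14 0 0.3 0 0.1 0;-0.245 0 0.47 0 0.15 0;-0.34 0 0.64 0 0.2 0;-0.43 0 0.82 0 0.25 0;-0.43 0 0.82 0 0.25 0;-0.43 0 0.82 0 0.25 0",
)

```text
t: 9.35
eef_pos: [618.2, 117.5, 29.4]
tool_rot: [-3.142, 0.001, 1.791]
force: [0.1, -3.5, 0.7]
finger_gap: 0.362
finger_force: 60.3
```

```bash
cat > chk.py <<'E'
from h import *
s,Rt=tcp()
im,d,c=snap("wrist"); p=(cloud(d,c)-s["eef_pos"])@Rt; q=(cloud(d,c)-O)@A.T
m=(abs(p[...,1])<2)&(p[...,2]<0)&(p[...,2]>-14)&(p[...,0]>-40)&(p[...,0]<45); print(np.polyfit(q[m][:,0],q[m][:,2],1),"x",np.percentile(q[m][:,0],[0,1,99,100]).round(1))
cv2.imwrite("pics/chk.png",im)
E
python3 chk.py
```

```text
t 9.35 tcp in alarm [ 0.4  0.  29.4] F alarm [-3.4  0.6  0.7] tool x in alarm [ 1.    -0.001 -0.001] gap 0.362
[-3.79217164e-02  3.79605550e+01] x [-26.3 -25.2  33.5  45.1]
```

>>> carry_out(
  moves="0 0 0.02 0 0 0;0 0 0.02 0 0 0;0 0 0.02 0 0 0;0 0 0.02 0 0 0;0 0 0.02 0 0 0",
  jaw=4.8,
)

```text
t: 9.9
eef_pos: [618.0, 118.4, 29.2]
tool_rot: [3.142, -0.0, 1.792]
force: [-0.3, -0.7, 0.4]
finger_gap: 0.562
finger_force: 0.0
```

>>> carry_out(
  moves="0 0 -1 0 0 0;0 0 -3 0 0 0;0 0 -6 0 0 0;0 0 -10 0 0 0;0 0 -13 0 0 0;0 0 -13 0 0 0",
)

```text
t: 10.5
eef_pos: [620.6, 118.1, 164.9]
tool_rot: [3.134, -0.001, 1.791]
force: [-0.5, 0.4, -0.6]
finger_gap: 0.561
finger_force: 0.0
```

```bash
python3 - <<'E'
from h import *
s,Rt=tcp()
im,d,c=snap("wrist"); q=(cloud(d,c)-O)@A.T
m=(abs(q[...,0])<35)&(abs(q[...,1])<22)&(q[...,2]>22)&(q[...,2]<45); P=q[m]
r=cv2.minAreaRect(P[:,:2].astype(np.float32)); print(r)
t=P[(abs(P[:,1])<2)&(abs(P[:,0])<22)]; print(np.polyfit(t[:,0],t[:,2],1),P[:,0].min(),P[:,0].max())
x=proj(O+np.array([0,0,20]),c)[0].astype(int); print(x)
cv2.imwrite("pics/seat.png",im)
E
```

```text
t 10.5 tcp in alarm [  0.4  -2.5 164.9] F alarm [ 0.5  0.3 -0.6] tool x in alarm [ 1.    -0.     0.001] gap 0.561
((3.1750926971435547, 0.8246726989746094), (33.14327621459961, 63.39789581298828), 89.05827331542969)
[6.16304808e-03 3.80187653e+01] -28.605650970297383 34.971456097754185
[255 186]
```

View pics/seat.png

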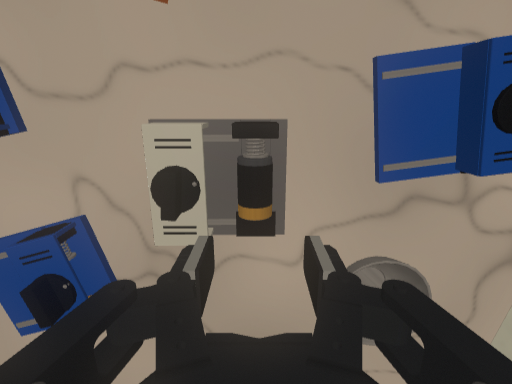

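The wrist view shows the cell seated level, with its brass end at the lip (255,212) and the spring behind it (255,147). The ring bar is upright at (176,188). Next I shut the hood.

>>> carry_out(
  moves="0.46 -4 0 0 0 -0.14;0.46 -9 0 0 0 -0.28;0.46 -11.75 0 0 0 -0.42;0.46 -11.75 0 0 0 -0.57;0.46 -11.75 0 0 0 -0.71;0.46 -11.75 0 0 0 -0.85;0.46 -11.75 2 0 0 -1;0.46 -11.75 4 0 0 -1.14;0.46 -11.75 6 0 0 -1.28;0.46 -11.75 8 0 0 -1.42;0.46 -11.75 10 0 0 -1.57;0.46 -11.75 11.5 0 0 -1.57;0.46 -11.75 12.6 0 0 -1.57;0.46 -11.75 12.6 0 0 -1.57;0.46 -11.75 12.6 0 0 -1.57",
  jaw=0,
)

```text
t: 12.05
eef_pos: [502.4, 96.6, 33.2]
tool_rot: [-3.141, -0.0, -2.922]
force: [-0.1, 0.1, 0.5]
finger_gap: -0.002
finger_force: 0.0
```

```bash
python3 -c "
from h import *
s,_=tcp(); print(s['qpos'].round(2))"
```

```text
t 12.05 tcp in alarm [  5.4 117.6  33.2] F alarm [0.1 0.1 0.5] tool x in alarm [0.001 1.    0.   ] gap -0.002
[-0.6   0.29  0.37  2.03 -0.14  0.84  1.64]
```

>>> carry_out(
  moves="-0.6 0 -0.5 0 0 0;-1.2 0 -0.5 0 0 0;-2 0 -0.5 0 0 0;-2.8 0 -0.5 0 0 0;-3.6 0 -0.5 0 0 0;-4.4 0 -0.5 0 0 0;-5.2 0 -0.5 0 0 0;-6 0 -0.5 0 0 0;-6.7 0 -0.5 0 0 0;-7.2 0 -0.5 0 0 0;-7.5 0 -0.5 0 0 0;-7.5 0 -0.5 0 0 0;-7.5 0 -0.5 0 0 0",
)

```text
t: 13.35
eef_pos: [575.7, 113.0, 38.2]
tool_rot: [-3.141, 0.0, -2.922]
force: [0.5, -0.4, 0.1]
finger_gap: 0.002
finger_force: 0.0
```

>>> carry_out(
  moves="-0.2 0 0 0 0 0;-0.35 0 0 0 0 0;-0.5 0 0 0 0 0;-0.5 0 0 0 0 0;-0.5 0 0 0 0 0",
)

```text
t: 13.85
eef_pos: [580.6, 114.3, 38.2]
tool_rot: [3.142, 0.0, -2.921]
force: [-0.7, 1.1, -1.1]
finger_gap: -0.002
finger_force: 0.0
```

```bash
cat > hood.py <<'E'
from h import *
s,_=tcp()
for n in("wrist","side"):
    im,d,c=snap(n); q=(cloud(d,c)-O)@A.T
    m=(q[...,0]>-60)&(q[...,0]<70)&(abs(q[...,1]-15)<70)&(q[...,2]>43)&(q[...,2]<49)
    if m.sum()>20: r=cv2.minAreaRect(q[m][:,:2].astype(np.float32)); print(n,m.sum(),np.round(r[0],1),np.round(r[1],1),r[2], "y",np.percentile(q[m][:,1],[1,99]).round(1))
    m=(q[...,0]>-60)&(q[...,0]<70)&(abs(q[...,1])<30)&(q[...,2]>66)&(q[...,2]<74)
    if m.sum()>20: r=cv2.minAreaRect(q[m][:,:2].astype(np.float32)); print(n,"bar",m.sum(),np.round(r[0],1),np.round(r[1],1),r[2])
    cv2.imwrite(f"pics/hood_{n}.png",im)
E
python3 hood.py
```

```text
t 13.85 tcp in alarm [ 5.5 37.4 38.2] F alarm [ 1.2  0.4 -1.1] tool x in alarm [ 0.001  1.    -0.   ] gap -0.002
wrist 829 [ 5.4 24.4] [109.6  49.9] 0.23954230546951294 y [ 0.5 49.1]
wrist bar 87 [ 4.3 28. ] [69.1  4. ] 0.015131520107388496
side 142 [-4.4 16.9] [110.3  58.8] 23.474233627319336 y [-22.   49.3]
```

```bash
python3 - <<'E'
import cv2,numpy as np
a=cv2.imread("pics/hood_wrist.png");b=cv2.imread("pics/hood_side.png")[140:230,180:280]
cv2.imwrite("pics/hv.png",np.hstack([cv2.resize(a,(400,300)),cv2.resize(b,(333,300))]))
E
```

```text
(no output)
```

View pics/hv.png

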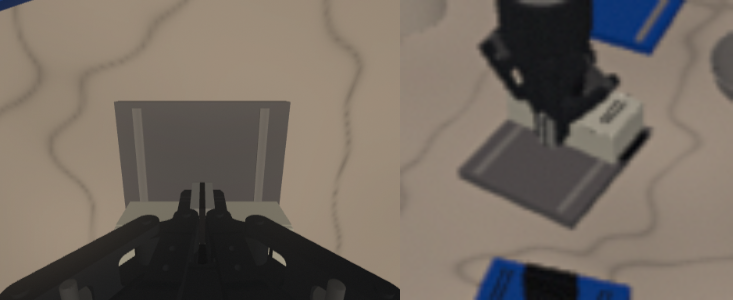

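The fingers are behind the hood, so the rectangle fit was picking up gripper points. I repeat it with white pixels only.

```bash
cat > hood.py <<'E'
from h import *
s,_=tcp()
for n in("wrist","side","scene"):
    im,d,c=snap(n); q=(cloud(d,c)-O)@A.T
    hsv=cv2.cvtColor(im,cv2.COLOR_BGR2HSV); white=(hsv[...,1]<60)&(hsv[...,2]>125)
    m=white&(q[...,0]>-60)&(q[...,0]<70)&(abs(q[...,1]-15)<70)&(q[...,2]>42)&(q[...,2]<49)
    if m.sum()>20: print(n,m.sum(),"x",np.percentile(q[m][:,0],[1,99]).round(1),"y",np.percentile(q[m][:,1],[1,50,99]).round(1))
    m=(abs(q[...,0]-5)<40)&(abs(q[...,1])<40)&(q[...,2]>66)&(q[...,2]<74)
    if m.sum()>20: r=cv2.minAreaRect(q[m][:,:2].astype(np.float32)); print(n,"bar",m.sum(),np.round(r[0],1),np.round(r[1],1),r[2])
E
python3 hood.py
```

```text
t 13.95 tcp in alarm [ 5.6 37.4 38.2] F alarm [-0.9  0.4  0.1] tool x in alarm [ 0.001  1.    -0.   ] gap 0.002
wrist 353 x [-48.8  59.7] y [ 0.2  6.4 27.2]
wrist bar 400 [ 4.  32.8] [69.5 14.2] 4.278911113739014
side 113 x [-49.3 -15.1] y [-22.1   8.3  28.2]
scene 360 x [-50.   60.5] y [-25.6  -3.8  23.9]
scene bar 74 [-1.1  7.1] [35.2 50.8] 42.02533721923828
```

>>> carry_out(
  moves="-0.1 0 0 0 0 0;-0.2 0 0 0 0 0;-0.3 0 0 0 0 0;-0.4 0 0 0 0 0;-0.4 0 0 0 0 0;-0.4 0 0 0 0 0",
)

```text
t: 14.7
eef_pos: [581.7, 114.5, 37.7]
tool_rot: [3.141, -0.006, -2.922]
force: [-13.7, -1.8, 10.0]
finger_gap: 0.0
finger_force: 6.7
```

```bash
python3 hood.py
```

```text
t 14.7 tcp in alarm [ 5.5 36.3 37.7] F alarm [ 1.2 13.8 10. ] tool x in alarm [0.001 1.    0.006] gap 0.0
wrist 339 x [-48.7  59.4] y [-0.6  5.7 26.1]
wrist bar 453 [ 4.7 32. ] [15.8 70.2] 87.364501953125
side 112 x [-49.4 -14.2] y [-22.6   7.7  27.6]
scene 366 x [-49.8  59.7] y [-26.2  -4.9  22.7]
scene bar 78 [-1.2  5.3] [33.6 52.4] 35.835906982421875
```

The force rose to 14 N, so the hood is at its stop. Now I go over to the ring.

>>> carry_out(
  moves="1 0 0 0 0 0;3 0 0 0 0 0;3 0 -4 0 0 0;3 0 -9 0 0 0;2 0 -11 0 0 0.14;-3.3 0 -11 0 0 0.28;-3.3 0 -11 0 0 0.42;-3.3 0 -11 0 0 0.57;-3.3 0 -11 0 0 0.72;-3.3 0 -11 0 0 0.86;-3.3 0 -11 0 0 1.0;-3.3 0 -11 0 0 1.14;-3.3 0 -11 0 0 1.28;-3.3 0 -11 0 0 1.42;-3.3 0 -11 0 0 1.56;-3.3 0 -11 0 0 1.655;-3.3 0 -11 0 0 1.655;-3.3 0 -11 0 0 1.655",
  jaw=4.5,
)

```text
t: 16.65
eef_pos: [616.5, 122.4, 148.1]
tool_rot: [3.141, 0.0, 1.71]
force: [0.2, -0.2, 0.1]
finger_gap: 0.528
finger_force: 0.0
```

```bash
python3 - <<'E'
from h import *
s,Rt=tcp(); print(s["qpos"].round(2))
im,d,c=snap("wrist"); q=(cloud(d,c)-O)@A.T; p=(cloud(d,c)-s["eef_pos"])@Rt
m=(abs(q[...,0]-5)<35)&(abs(q[...,1])<35)&(q[...,2]>66)&(q[...,2]<75)
for w in(q,p):
    r=cv2.minAreaRect(w[m][:,:2].astype(np.float32)); print(m.sum(),np.round(r[0],1),np.round(r[1],1),r[2],np.median(w[m][:,2]))
hsv=cv2.cvtColor(im,cv2.COLOR_BGR2HSV); m=(hsv[...,1]<60)&(hsv[...,2]>125)&(abs(q[...,0]-5)<65)&(abs(q[...,1])<60)&(q[...,2]>43)&(q[...,2]<49)
print("hood",np.percentile(q[m][:,:2],[1,99],axis=0).round(1))
E
```

```text
t 16.65 tcp in alarm [  5.5   0.6 148.1] F alarm [-0.3 -0.2  0.1] tool x in alarm [ 0.997 -0.082 -0.   ] gap 0.528
[-0.8   0.42  0.69  1.67 -0.29  1.15  0.1 ]
834 [5.3 0.9] [11.4 39.7] 85.06058502197266 72.01515575152557
834 [-0.2 -0.3] [39.7 11.4] 0.25602471828460693 76.07944840220927
hood [[-48.7 -23.4]
 [ 59.5  25.4]]
```

>>> carry_out(
  moves="0 0 3 0 0 0;0 0 5 0 0 0;0 0 6.2 0 0 0;0 0 7 0 0 0;0 0 7.5 0 0 0;0 0 7.5 0 0 0;0 0 7.5 0 0 0",
)

```text
t: 17.4
eef_pos: [617.0, 122.3, 73.8]
tool_rot: [3.141, -0.0, 1.707]
force: [-1.1, 0.0, 0.4]
finger_gap: 0.529
finger_force: 0.0
```

>>> carry_out(
  moves="0 0 0 0 0 0;0 0 0 0 0 0;0 0 0 0 0 0;0 0 0 0 0 0;0 0 0 0 0 0;0 0 0 0 0 0;0 0 0 0 0 0;0 0 0 0 0 0",
  jaw=0.5,
  grip_force=50,
)

```text
t: 18.2
eef_pos: [616.7, 122.4, 73.8]
tool_rot: [3.141, -0.0, 1.707]
force: [-3.0, -0.8, 5.9]
finger_gap: 0.123
finger_force: 50.2
```

>>> carry_out(
  moves="0 0 0 0 0 0.12;0 0 0 0 0 0.24;0 0 0 0 0 0.36;0 0 0 0 0 0.48;0 0 0 0 0 0.6;0 0 0 0 0 0.72;0 0 0 0 0 0.84;0 0 0 0 0 0.96;0 0 0 0 0 1.08;0 0 0 0 0 1.2;0 0 0 0 0 1.32;0 0 0 0 0 1.44;0 0 0 0 0 1.52;0 0 0 0 0 1.58;0 0 0 0 0 1.58;0 0 0 0 0 1.58",
)

```text
t: 19.8
eef_pos: [615.9, 123.0, 73.7]
tool_rot: [-3.141, 0.002, 0.13]
force: [-7.0, 0.2, 11.3]
finger_gap: 0.124
finger_force: 62.5
```

```bash
python3 -c "
from h import *
s,_=tcp(); print(s['tool_rot'],s['wrist_torque'],s['qpos'].round(2))"
```

```text
t 19.8 tcp in alarm [ 6.3  1.1 73.7] F alarm [ 1.8  6.8 11.3] tool x in alarm [-0.091 -0.996 -0.002] gap 0.124
[-3.14091298e+00  1.66103647e-03  1.29672924e-01] [0.04210592 1.55283447 1.35857616] [-1.    0.65  1.01  1.74 -0.61  1.1  -1.24]
```

The turn reached 1.58 rad with the torque rising at the stop. Now I release, lift and check.

>>> carry_out(
  moves="0 0 0 0 0 0;0 0 0 0 0 0;0 0 0 0 0 0;0 0 0 0 0 0;0 0 -2 0 0 0;0 0 -5 0 0 0;0 0 -9 0 0 0;0 0 -12 0 0 0;0 0 -12 0 0 0;0 0 -12 0 0 0",
  jaw=4.5,
)

```text
t: 20.8
eef_pos: [616.8, 122.4, 193.4]
tool_rot: [-3.141, -0.001, 0.127]
force: [-0.2, 0.2, -0.6]
finger_gap: 0.522
finger_force: 0.0
```

```bash
python3 - <<'E'
from h import *
s,Rt=tcp()
im,d,c=snap("wrist"); q=(cloud(d,c)-O)@A.T
m=(abs(q[...,0]-5)<35)&(abs(q[...,1])<35)&(q[...,2]>66)&(q[...,2]<75)
r=cv2.minAreaRect(q[m][:,:2].astype(np.float32)); print(m.sum(),np.round(r[0],1),np.round(r[1],1),r[2])
hsv=cv2.cvtColor(im,cv2.COLOR_BGR2HSV); m=(hsv[...,1]<60)&(hsv[...,2]>125)&(abs(q[...,0]-5)<65)&(abs(q[...,1])<60)&(q[...,2]>43)&(q[...,2]<49)
print("hood",np.percentile(q[m][:,:2],[1,99],axis=0).round(1))
for lo,hi in((22,40),):
  m=(abs(q[...,0])<34)&(abs(q[...,1])<30)&(q[...,2]>lo)&(q[...,2]<hi); print(m.sum(), q[m].min(0).round(1) if m.any() else"")
E
```

```text
t 20.8 tcp in alarm [  5.5   0.3 193.4] F alarm [ 0.3  0.2 -0.6] tool x in alarm [-0.094 -0.996  0.001] gap 0.522
589 [5.3 1.4] [40.1 12. ] 89.97052001953125
hood [[-48.9 -23.1]
 [ 59.3  25.5]]
0
```

```bash
python3 -c "
from h import *
print(manip.finish_job())"
```

```text
the job is handed in; nothing more can be done
None
```

The job is handed in at about 21 s of the 61 s. By my measurements the large cell is seated level behind the lip, the hood is shut to within about 0.5 mm, the ring is at its locked stop and the gripper is clear; `finish_job` returned no verdict.

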